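# Square a flat-edged disc to the alignment bar and press the marker

### The job

First take the copper bar off the dark marking plate and lay it flat in the steel tray without disturbing the circuit board there. Then, with fingertips in its finger hole or against its rim, slide and turn the aluminium disc on the plate, never lifting it, until its straight edge lies flush along the brass alignment bar and centred on it. With the disc so placed, press the red plunger head down to its stop and let it come back up; leave the disc seated and the things standing round the plate where they are.

Things in the scene. Friction and masses are not known exactly. Their poses are not given: they have to be found in the camera images.
- fixture: fixed marking fixture: dark steel plate, own x -120 to +120 mm, own y -150 to +170 mm, top 10 mm above the bench; origin on the bench at x = y = 0. At its +y end stands a brass alignment bar and behind that, centred at x +34, y +143 mm, a blue tower 36 x 32 mm, 70 mm high above the bench, with the red plunger. Own y points to the robot's left, within 0.25 rad
- bar_face (a point): middle of the working face of the brass bar, 18 mm above the bench, at fixture x 0, y +105 mm; axes as the fixture's: x along the bar, y into it (the face looks to -y). The bar is 78 mm long, 14 mm deep and its top is 26 mm above the bench
- disc: loose aluminium disc on the plate, 0.35 kg, 130 mm across, 15 mm thick (14 mm plus 1 mm glide pads near its centre), with one straight edge 88 mm long, 48 mm from the centre. Origin: centre of the full circle, underside; own +y points to the straight edge, -y to the finger hole. Starts up to 2.3 rad from its seated direction (own y = fixture's y)
- disc_flat (a point): middle of the disc's straight edge, 8 mm above the disc's underside; seated, it lies 48 mm beyond the disc's centre against the middle of the brass bar. Two open fingers against the round rim opposite push the disc straight on and steer it by friction
- disc_hole (a point): centre of the round finger hole (44 mm across, right through), level with the disc's upper face, 37 mm from the disc's centre, opposite the straight edge. Pushed crosswise there by a finger that turns with it, the disc turns about a point some 15 mm beyond its centre (a finger that does not turn drags it along); pulled outward it follows straight
- copper_bar: copper bar 160 mm (own x) x 35 mm (own y) x 9 mm, 0.42 kg; origin at the centre of its underside. It lies on the plate between disc and brass bar, roughly parallel to the brass bar
- steel_tray: stainless tray fixed on the bench right of the plate (own x away from the robot), outside 230 mm (own x) x 307 mm (own y), rim 28 mm high; origin at the centre of its underside. Flat inner floor 2 to 4 mm above the bench from x -84 to +84, y -120 to +118 mm. The circuit board lies in its +x half; the -x half is empty
- board_a: green circuit board 62 mm (own x) x 95 mm (own y), 14 mm high, loose in the tray's +x half, about 50 mm from its centre line; origin at the centre of its underside. To be left alone
- plunger (a joint): travel of the red plunger in m: 0 up (rest), 0.014 fully down on its stop. A spring pushes it up: about 2 N to start, 7 N at the stop
- plunger_top (a point): middle of the top of the red mushroom head (38 mm across), 110 mm above the bench when up. From its stem a steel arm 10 mm wide, 86 to 92 mm above the bench, reaches over the brass bar and ends in a thin pin at fixture x +34, y +99 mm, its tip 42 mm above the bench at rest, 28 mm at the stop, clear of the disc
- cot_box: white tub with lid, 66 x 66 x 64 mm, standing beyond the plate; origin at the centre of its underside. To be left alone
- solder_spool: solder reel, 54 mm across, 43 mm high, standing beyond the plate; origin at the centre of its underside. To be left alone
- flux_bottle: slim bottle with needle, 33 mm across, 97 mm high, standing left of the plate; origin at the centre of its underside. To be left alone
- dropper_bottle: amber bottle 38 mm across, 75 mm high, standing left of the plate; origin at the centre of its underside. To be left alone
- driver_red: red screwdriver lying in front of the plate, 170 mm along own y, 19 mm thick; origin at the centre of its underside. To be left alone

How it is judged:
By the outcome, as a careful person would: the job done as asked, in the order asked, and still so for the second after the job is handed in, with the robot touching nothing.
It also fails if it takes over 67 s, if anything falls off the work surface, if the arm or the gripper's body presses on something with over 40 N, if the wrist force passes 120 N, or if a joint passes its speed limit or range.

### The arm

A 6-joint arm with a two-finger parallel gripper is mounted at the origin on a cart in front of the work surface, level with it; the furniture and walls round the work are solid. World frame = base frame: x ahead of the robot, y to its left, z up, the work surface at z = 0. Lengths are in mm, angles in rad, forces in N, time in s.
With the tool pointing down it reaches from about 275 to 1000 mm from the base axis. Payload 8.4 kg.
Tool frame: the origin (TCP) lies midway between the tips of the shut fingers; the grasp point (between the pads) lies 19 mm behind it; z points along the fingers, y is the direction in which the jaws open and shut (so a half turn about z gives the same grasp; the last joint's range is limited). The gripper opens to 85 mm and grips with 20 to 120 N. Pads are 22 mm wide; open, the fingers measure 114 mm over their backs; the gripper's body (76 mm by 85 mm) begins 54 mm behind the grasp point. The pads swing forward as they close: fully open they stand 13 mm farther back than shut.
Start: joints at [1.288, 0.353, 1.633, -0, 1.155, -0.002], TCP at [173.201, 600.524, 231.281] pointing down, gripper open.
Joint ranges: [-2.63, 2.63], [-0.92, 2.1], [0.06, 2.66], [-1.3, 4.44], [0, 2.69], [-3.02, 3.02]. Speed limits (rad/s): [2.22, 2.22, 2.79, 3.14, 3.14, 3.14].

### API

Orientations are given as [roll, pitch, yaw] about the fixed x, y, z axes, in that order (R = Rz(yaw) Ry(pitch) Rx(roll)).
In Python, from rig import r gives the robot as it stands. The module is installed in compiled form; this text tells all that it offers.
- The arm moves only by the tool drive_tool, never from a script. Its argument "moves" is a list of rows, each a list of 3 entries, a list of its own where there are three numbers: the closure, from 0 (fully open) to 1 (shut), then the shift along the tool's x, y, z in cm, then the turn about the tool's z in degrees. In form: [[claw, [dx, dy, dz], roll], ...]. A call has 1 to 12 rows; each row is the pose to reach, as a shift and turn from the pose measured when the call began, along the tool's axes at that moment; what a row does not reach only later rows make up. A row lasts 1/8 s, in which the tool goes at most 62.5 mm and 10.7 degrees, less where a joint would pass 70% of its speed; a pose out of reach is approached as far as the arm can. A call with a gripper value outside its range is refused whole. The fingers move at their own pace and stop on an object; "grip_force" is the grip in N (left out, the last holds). Time passes only in rows, so rows that repeat a pose let the fingers close. It gives the time, the measured TCP pose, the force and the opening at its end, in the units of the state.
- r.sense(): the state, without advancing time (a new reading comes with each control period).
- r.grab_frame(name): name is "side" or "top" or "wrist"; returns a dict with "color" (480x640x3 uint8, red, green, blue), "fx", "fy", "cx", "cy" (pixels), "pose" (4x4, takes a point from camera to world coordinates); the wrist camera has in their place "hand_eye" (4x4, takes a point from camera to tool coordinates, whose origin is the TCP and whose axes are the flange's). Camera axes: x right, y up, looking along -z (the intrinsics and any distortion apply to the point x, -y, -z); pixel columns grow to the right and rows downward; lengths in mm; the calibration is good to about 2 mm. The wrist camera is an equidistant fisheye: a pixel r from the principal point sees the ray r / f radians off the axis. A picture is of the moment at which its call begins: read the wrist's pose just before it. There is no depth.
- r.sign_off(): hands the job in, once; it reports no verdict.
Trained networks look in the newest picture that a camera, given by its name, has taken for a name from the list of things; names that differ only in an ending like _2 or _b are one class to them, and where a whole thing is asked for, a point or a joint stands for the part that bears it (a point fixed in the world has none). Each returns a list of dicts, best first, with "score" (0 to 1); they miss things now and then, are a little off and sometimes report something else, mostly with a low value. They report only what shows in the picture. A call takes as long as a camera call.
- r.outline_of(thing, camera): "mask" (480x640 bool, what is visible of it) and "at" ([column, row] in pixels, amid what is visible of it).
- r.spot_point(thing, camera): "at" ([column, row] in pixels: a listed point, or the origin of a listed thing).
The state is a dict: "clock": time; "qpos": joint angles; "qvel": joint speeds; "joint_efforts": joint torques, N m; "eef_pos": TCP position; "tcp_rot": TCP orientation; "contact_force": force on the tool from outside, world axes, zero at the start; "wrist_torque": the same for the moment, N m; "opening": opening from 0.0 (shut) to 1.0 (fully open).
Only numpy, scipy, OpenCV 4.12 (cv2) and the standard library are available. Lean on these libraries where they do the work, as an engineer would, in place of code of your own. Each camera call takes 0.05 s, during which the arm holds its last target.

## Working session

There is one attempt and no reset: what is moved stays moved. The work goes in short steps, Python scripts to look and compute and a tool call to move; the robot and the scene stay as the last step left them, time stands still between calls to the robot, and variables do not carry over. Pictures are saved under pics/ and viewed, and the job is handed in when it is done.

Besides the shell and the picture viewer there is one more tool, called after "Emit:" by a JSON object that holds its "api" and its "payload". drive_tool: Moves the arm, as the interface text tells. Its arguments: {"type":"object","properties":{"moves":{"type":"array"},"grip_force":{"type":"number"}},"required":["moves"]}

```bash
ls; mkdir -p pics; python3 - <<'E'
from rig import r
import cv2
s=r.sense(); print(s)
for n in ("side","top","wrist"):
    f=r.grab_frame(n); cv2.imwrite(f"pics/a_{n}.png",f["color"][:,:,::-1])
    print(n,{k:(v if k!="color" else 0) for k,v in f.items()})
E
```

```text
pics
{'clock': 0.0, 'qpos': array([ 1.28759014e+00,  3.53660592e-01,  1.63414738e+00, -2.45236273e-05,
        1.15517026e+00, -2.41929317e-03]), 'qvel': array([-2.06273938e-04, -1.04642155e-03,  1.47970169e-03, -1.14777024e-03,
        2.19926803e-05, -7.06212583e-04]), 'joint_efforts': array([ 2.62601490e-03, -6.05244613e+01, -3.42079604e+01,  1.31809479e-04,
        9.14084434e-03, -3.14629551e-05]), 'eef_pos': array([173.08120313, 600.06227861, 230.54822927]), 'tcp_rot': array([-3.14020702e+00,  1.90698367e-05,  2.86081569e+00]), 'contact_force': array([-0.06897924, -0.35630211, -0.16186557]), 'wrist_torque': array([ 0.00957882, -0.00184975, -0.01788356]), 'opening': 0.9995984755276366}
side {'color': 0, 'fx': 607.8953181539031, 'fy': 607.8953181539031, 'cx': 326.9619312173519, 'cy': 242.87811778790788, 'pose': array([[-9.99623203e-01,  2.73809820e-02, -1.93250820e-03,
         5.44880395e+02],
       [-1.83082076e-02, -6.12626588e-01,  7.90160410e-01,
         1.15560892e+03],
       [ 2.04514621e-02,  7.89898060e-01,  6.12897049e-01,
         1.01079146e+03],
       [ 0.0000000
[... 312 characters left out ...]
9264e-03,  8.73259546e-03,
         2.12459596e+01],
       [ 8.29628206e-03,  6.66117777e-02,  9.97744478e-01,
         1.53584749e+03],
       [ 0.00000000e+00,  0.00000000e+00,  0.00000000e+00,
         1.00000000e+00]])}
wrist {'color': 0, 'fx': 371.64829954431775, 'fy': 371.64829954431775, 'cx': 323.5784124553163, 'cy': 242.74750880619416, 'hand_eye': array([[ 1.01417391e-03,  9.56482287e-01,  2.91788632e-01,
         7.43221475e+01],
       [ 9.99999401e-01, -1.08984960e-03,  9.68116513e-05,
        -2.95335365e-01],
       [ 4.10604353e-04,  2.91788359e-01, -9.56482820e-01,
        -1.42973969e+02],
       [ 0.00000000e+00,  0.00000000e+00,  0.00000000e+00,
         1.00000000e+00]])}
```

View pics/a_top.png

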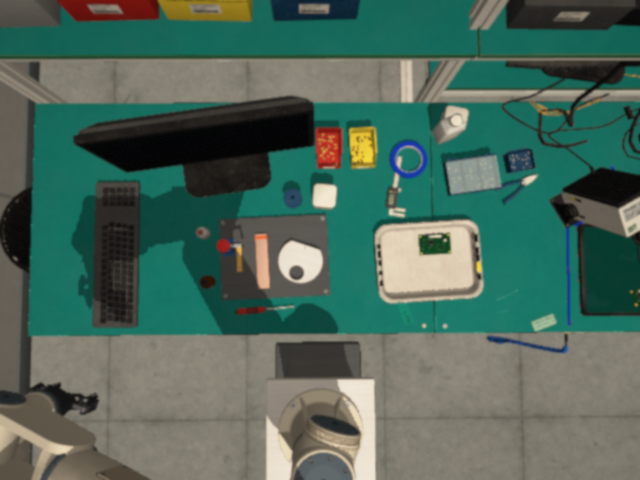

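View pics/a_side.png

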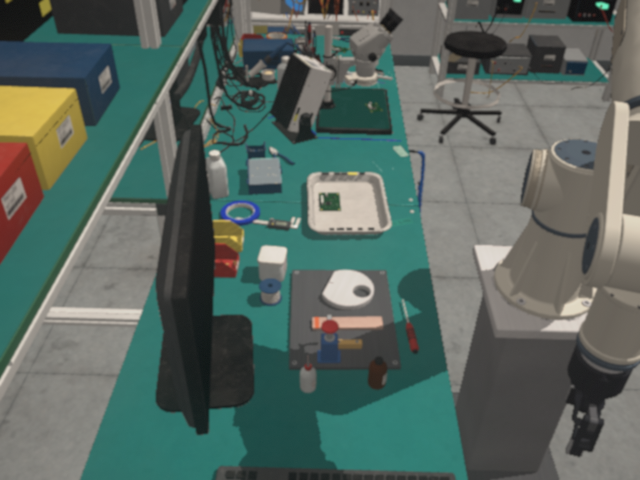

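View pics/a_wrist.png

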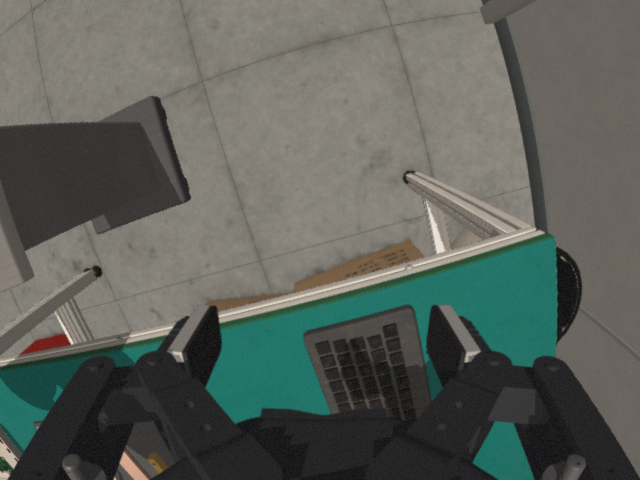

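```bash
cat > h.py <<'E'
import numpy as np, cv2
from rig import r
from scipy.spatial.transform import Rotation as R
def toolpose():
    s=r.sense(); T=np.eye(4); T[:3,:3]=R.from_euler('xyz',s["tcp_rot"]).as_matrix(); T[:3,3]=s["eef_pos"]; return T,s
class Cam:
    def __init__(s,n):
        s.n=n
        T,_=toolpose()
        f=r.grab_frame(n); s.f=f; s.img=f["color"]
        s.P=T@f["hand_eye"] if n=="wrist" else f["pose"]
        s.fx,s.fy,s.cx,s.cy=f["fx"],f["fy"],f["cx"],f["cy"]
    def ray(s,p):
        p=np.asarray(p,float).reshape(-1,2); x=(p[:,0]-s.cx)/s.fx; y=(p[:,1]-s.cy)/s.fy
        if s.n=="wrist":
            t=np.hypot(x,y); k=np.where(t>1e-9,np.sin(t)/np.maximum(t,1e-9),1); d=np.stack([x*k,-y*k,-np.cos(t)],1)
        else: d=np.stack([x,-y,-np.ones_like(x)],1)
        return d@s.P[:3,:3].T
    def at_z(s,p,z):
        d=s.ray(p); c=s.P[:3,3]; t=(z-c[2])/d[:,2]; return c+d*t[:,None]
    def proj(s,X):
        X=np.asarray(X,float).reshape(-1,3); q=(X-s.P[:3,3])@s.P[:3,:3]; x,y,z=q[:,0],-q[:,1],-q[:,2]
        if s.n=="wrist":
            rr=np.hypot(x,y); t=np.arctan2(rr,z); k=np.where(rr>1e-9,t/np.maximum(rr,1e-9),1); x,y=x*k,y*k
        else: x,y=x/z,y/z
        return np.stack([s.cx+s.fx*x,s.cy+s.fy*y],1)
    def save(s,name,crop=None,scale=1,pts=()):
        im=s.img[:,:,::-1].copy()
        for p in pts: cv2.circle(im,(int(round(p[0])),int(round(p[1]))),2,(255,0,255),1)
        if crop: x0,y0,x1,y1=crop; im=im[y0:y1,x0:x1]
        if scale!=1: im=cv2.resize(im,None,fx=scale,fy=scale,interpolation=cv2.INTER_CUBIC)
        cv2.imwrite(f"pics/{name}.png",im)
def rel(tx,T=None):
    """world target -> cm shift in tool axes"""
    if T is None: T,_=toolpose()
    return (T[:3,:3].T@(np.asarray(tx)-T[:3,3]))/10
E
python3 - <<'E'
from h import *
Z={"fixture":0,"bar_face":18,"disc":10,"disc_flat":18,"disc_hole":25,"copper_bar":10,"steel_tray":0,"board_a":4,"plunger_top":110,"cot_box":0,"solder_spool":0,"flux_bottle":0,"dropper_bottle":0,"driver_red":0}
for n in ("top","side"):
    c=Cam(n); print(n)
    c.save("b_"+n,(190,200,510,320) if n=="top" else (250,160,450,400),2.5)
    for t,z in Z.items():
        o=r.spot_point(t,n)
        print(t,[(np.round(x["at"],1),round(x["score"],2),np.round(c.at_z(x["at"],z)[0][:2],1)) for x in o[:2]])
E
```

```text
top
fixture [(array([276.4, 255.7]), 0.67, array([513. , 128.4]))]
bar_face [(array([243.2, 257.5]), 0.82, array([507.6, 224.8]))]
disc [(array([299.6, 257.6]), 0.86, array([506.5,  59.1]))]
disc_flat [(array([306.3, 244.7]), 0.65, array([544.2,  39. ])), (array([289.4, 197.1]), 0.22, array([686.1,  88.3]))]
disc_hole [(array([296.9, 274.3]), 0.85, array([457.2,  66.8]))]
copper_bar [(array([262.1, 259.5]), 0.94, array([501.6, 170. ]))]
steel_tray [(array([427.2, 263.3]), 0.73, array([ 487.4, -321.3]))]
board_a [(array([437.4, 242.8]), 0.62, array([ 548.2, -352.2]))]
plunger_top [(array([226.3, 246.7]), 0.72, array([534.6, 259.3]))]
cot_box [(array([322.5, 194.5]), 0.93, array([696.1, -10.4]))]
solder_spool [(array([291.1, 197.1]), 0.81, array([688.8,  84. ]))]
flux_bottle [(array([204.3, 235.8]), 0.67, array([573.8, 343.4]))]
dropper_bottle [(array([206.7, 281.9]), 0.47, array([436.6, 335.2])), (array([434.5, 241.5]), 0.34, array([ 552.4, -344.6]))]
driver_red [(array([265.3, 308.3]), 0.73, array([357.5, 161.5]))]
side
fixture [(array([341.1, 316.2]), 0.71, array([509.7, 132. ]))]
b
[... 418 characters left out ...]
7.5])), (array([272.8, 269.3]), 0.25, array([683.4, -19.2]))]
steel_tray [(array([348.7, 209.3]), 0.88, array([ 487.5, -310.5]))]
board_a [(array([328.6, 198.6]), 0.9, array([ 547.1, -358. ])), (array([360.5, 295.9]), 0.16, array([462.6,  64.4]))]
plunger_top [(array([343.1, 342.1]), 0.62, array([509.6, 316.3])), (array([332.4, 323.8]), 0.58, array([531.5, 266.2]))]
cot_box [(array([274. , 269.4]), 0.92, array([681.6, -30.7]))]
solder_spool [(array([267.8, 299. ]), 0.7, array([687. ,  80.1]))]
flux_bottle [(array([309.2, 387.6]), 0.81, array([575.9, 343.8]))]
dropper_bottle [(array([377.9, 383.5]), 0.78, array([432.6, 328.1]))]
driver_red [(array([407.6, 326.8]), 0.8, array([355.9, 160.6]))]
```

View pics/b_top.png

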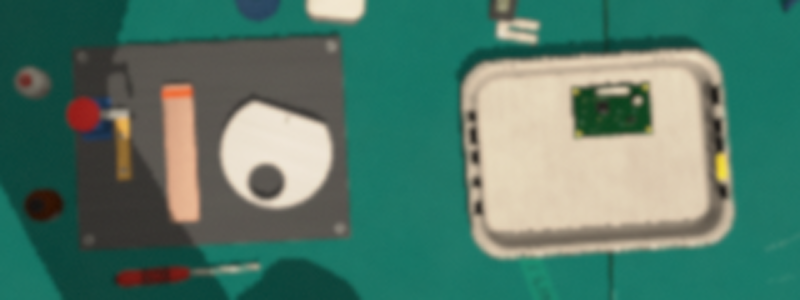

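View pics/b_side.png

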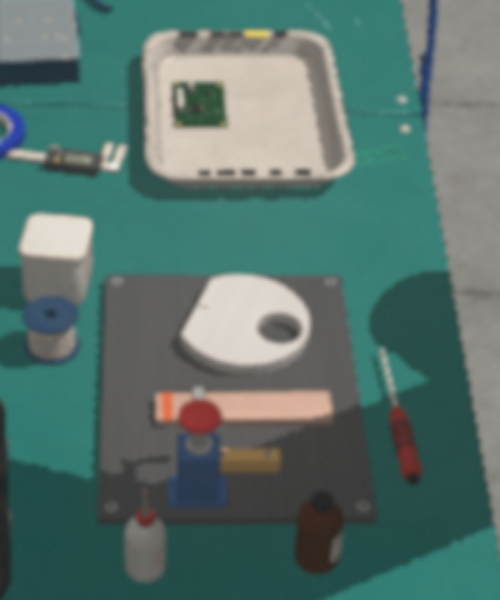

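```bash
python3 - <<'E'
from h import *
c=Cam("top")
for t,z in (("fixture",10),("copper_bar",19),("disc",25),("board_a",10),("steel_tray",28)):
    o=r.outline_of(t,"top")[0]; m=o["mask"].astype(np.uint8)
    cs=max(cv2.findContours(m,cv2.RETR_EXTERNAL,cv2.CHAIN_APPROX_NONE)[0],key=cv2.contourArea)[:,0]
    w=c.at_z(cs,z)[:,:2].astype(np.float32); print(t,round(o["score"],2),cv2.minAreaRect(w)); 
    print(np.round(cv2.boxPoints(cv2.minAreaRect(w))).tolist())
T,s=toolpose(); print(s["clock"])
E
```

```text
fixture 0.97 ((509.9578857421875, 139.0607452392578), (241.4896240234375, 326.3874206542969), 2.3433260917663574)
[[383.0, 297.0], [396.0, -29.0], [637.0, -19.0], [624.0, 307.0]]
copper_bar 0.68 ((498.53546142578125, 171.5917510986328), (158.16172790527344, 37.93156814575195), 4.053614139556885)
[[418.0, 185.0], [421.0, 147.0], [579.0, 158.0], [576.0, 196.0]]
disc 0.57 ((489.78509521484375, 60.85423278808594), (129.9517059326172, 115.24456787109375), 70.16936492919922)
[[414.0, 19.0], [522.0, -20.0], [566.0, 102.0], [458.0, 142.0]]
board_a 0.7 ((545.876220703125, -342.0722961425781), (61.519134521484375, 97.03292083740234), 2.9869773387908936)
[[513.0, -295.0], [518.0, -392.0], [579.0, -389.0], [574.0, -292.0]]
steel_tray 0.59 ((495.2165222167969, -318.3006591796875), (229.65972900390625, 306.86083984375), 3.3691601753234863)
[[372.0, -172.0], [390.0, -478.0], [619.0, -465.0], [601.0, -158.0]]
1.95
```

```bash
python3 - <<'E'
from h import *
print(rel([499,171,160]), np.degrees(toolpose()[1]["tcp_rot"]))
E
```

```text
[-43.20940702 -32.24122253   7.12718112] [-1.79999519e+02  2.74577563e-04  1.63911492e+02]
```

Emit:
{"api": "drive_tool", "payload": {"moves": [[0.3, [-43.2, -32.2, 5.1], -20], [0.3, [-43.2, -32.2, 5.1], -20], [0.3, [-43.2, -32.2, 5.1], -20], [0.3, [-43.2, -32.2, 5.1], -20], [0.3, [-43.2, -32.2, 5.1], -20], [0.3, [-43.2, -32.2, 5.1], -20], [0.3, [-43.2, -32.2, 5.1], -20], [0.3, [-43.2, -32.2, 5.1], -20], [0.3, [-43.2, -32.2, 5.1], -20], [0.3, [-43.2, -32.2, 5.1], -20], [0.3, [-43.2, -32.2, 5.1], -20], [0.3, [-43.2, -32.2, 5.1], -20]]}}

```text
clock: 3.45
eef_pos: [498.5, 172.4, 180.4]
tcp_rot: [3.141, -0.0, -3.072]
contact_force: [-0.5, 0.1, 0.9]
opening: 0.703
```

```bash
python3 - <<'E'
from h import *
T,s=toolpose(); print(s["clock"],s["eef_pos"],np.degrees(s["tcp_rot"]),s["opening"],s["qpos"])
c=Cam("wrist"); c.save("c_w")
np.savez("c_w.npz",img=c.img,P=c.P)
for t,z in {"bar_face":18,"disc":10,"disc_flat":18,"disc_hole":25,"copper_bar":10,"plunger_top":110}.items():
    o=r.spot_point(t,"wrist")
    print(t,[(np.round(x["at"],1),round(x["score"],2),np.round(c.at_z(x["at"],z)[0][:2],1)) for x in o[:2]])
for t,z in (("fixture",10),("copper_bar",19),("disc",25)):
    o=r.outline_of(t,"wrist")
    if not o: continue
    o=o[0]; m=o["mask"].astype(np.uint8)
    cs=max(cv2.findContours(m,cv2.RETR_EXTERNAL,cv2.CHAIN_APPROX_NONE)[0],key=cv2.contourArea)[:,0]
    w=c.at_z(cs,z)[:,:2].astype(np.float32); print(t,round(o["score"],2),cv2.minAreaRect(w)); 
    np.save("c_"+t,w)
E
```

```text
3.45 [498.46302348 172.35031395 180.39269478] [ 1.79988457e+02 -3.98545792e-03 -1.76015496e+02] 0.7028051889008692 [ 3.29913497e-01  2.60069874e-01  1.89094135e+00  2.54171727e-04
  9.90596793e-01 -1.31056487e+00]
bar_face [(array([390.3, 235.5]), 0.77, array([506.5, 230.3]))]
disc [(array([192.5, 211.9]), 0.67, array([498.9,  54. ]))]
disc_flat []
disc_hole []
copper_bar [(array([318.7, 216.1]), 0.71, array([495.8, 167.6])), (array([496.5, 164.6]), 0.16, array([434.9, 324.2]))]
plunger_top [(array([460.6, 317.7]), 0.57, array([535.9, 268.5])), (array([195.5, 214.8]), 0.15, array([476.8,  92. ]))]
fixture 0.77 ((507.8636779785156, 154.64158630371094), (239.75933837890625, 361.2620849609375), 2.480868101119995)
copper_bar 0.56 ((496.66070556640625, 168.9308624267578), (159.37521362304688, 35.312644958496094), 3.44547438621521)
disc 0.42 ((358.50390625, 162.98641967773438), (18.81155014038086, 161.99716186523438), 4.751334190368652)
```

View pics/c_w.png

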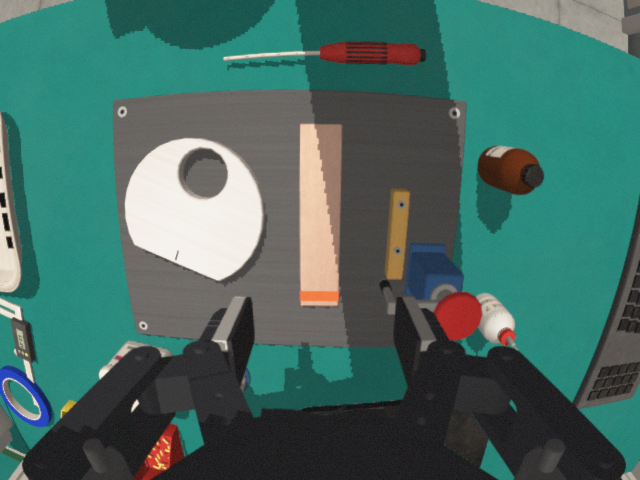

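```bash
cat >> h.py <<'E'
class Old(Cam):
    def __init__(s,f,n="wrist"):
        d=np.load(f); s.n=n; s.img=d["img"]; s.P=d["P"]; s.fx=s.fy=371.64829954431775; s.cx,s.cy=323.5784124553163,242.74750880619416
E
python3 - <<'E'
from h import *
c=Old("c_w.npz")
g=c.img.min(2)
c.save("c_bar",(370,170,500,350),4)
m=(g>185).astype(np.uint8); m[:, :100]=0; m[:,280:]=0; m[300:]=0
cs=max(cv2.findContours(m,cv2.RETR_CCOMP,cv2.CHAIN_APPROX_NONE)[0],key=cv2.contourArea)[:,0]
w=c.at_z(cs,25)[:,:2]
from scipy.optimize import least_squares
def f(p):
    d=w-p[:2]; u=np.array([np.cos(p[2]),np.sin(p[2])]); rr=np.hypot(*d.T); a=d@u
    # signed dist to shape (circle r=65 cut at a=48)
    return np.maximum(rr-65,a-48)
best=min((least_squares(f,[500,55,t],loss="soft_l1") for t in (-1,-.5,0,.5)),key=lambda q:q.cost)
print(best.x,np.degrees(best.x[2]),np.sqrt(np.mean(best.fun**2)))
# hole
h=(g<120).astype(np.uint8); h[:150]=0;h[205:]=0;h[:,:170]=0;h[:,235:]=0
print("screws",np.round(c.at_z([[122,112],[455,113],[143,326]],10)[:,:2],1).tolist())
print("hole",c.at_z([[203.5,172.5]],25),"flat",c.at_z([[133,243],[222,280],[178,255]],25)[:,:2])
print("brass",np.round(c.at_z([[391,189],[410,191],[403,280],[386,278]],26)[:,:2],1).tolist())
E
```

```text
[ 4.97225247e+02  5.58660667e+01 -3.25376375e-01] -18.642693049574138 0.9840523802418135
screws [[407.8, -19.2], [394.9, 278.3], [624.7, -10.3]]
hole [[461.16519599  69.40624635  25.        ]] flat [[527.61708184  -2.0260596 ]
 [556.02176876  85.27485096]
 [535.6061735   44.05055201]]
brass [[465.1, 224.8], [465.3, 240.9], [543.9, 245.3], [542.9, 229.8]]
```

View pics/c_bar.png

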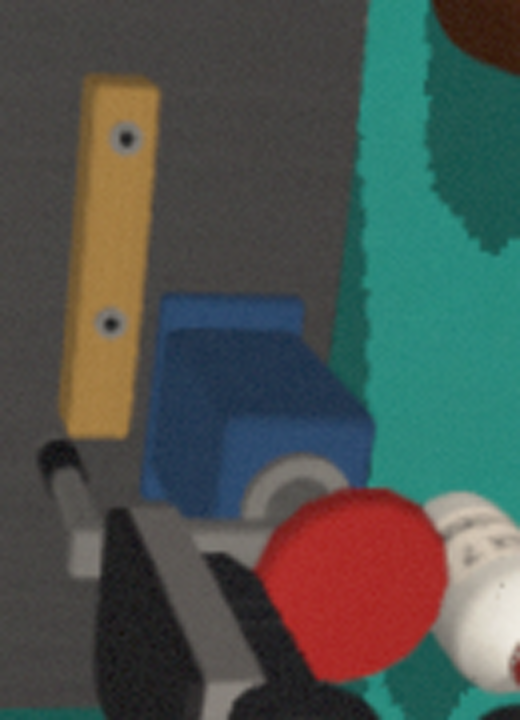

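```bash
python3 - <<'E'
from h import *
print(rel([496.7,169,12]))
c=Old("c_w.npz")
print("brass",np.round(c.at_z([[393,190.5],[409.5,193],[402.7,279],[387.5,278.7]],26)[:,:2],1).tolist())
p=c.at_z([[300,125],[341.5,125],[339,305],[300,304]],19)[:,:2]; print(p, p.mean(0))
E
```

```text
[ 0.24728412 -0.23215563 16.83063519]
brass [[466.2, 226.6], [467.0, 240.7], [543.0, 244.9], [543.5, 231.2]]
[[419.10662389 147.36126454]
 [416.80114705 180.7461211 ]
 [575.00414048 191.54068369]
 [576.54144274 156.0078297 ]] [496.86333854 168.91397476]
```

Emit:
{"api": "drive_tool", "payload": {"moves": [[0.4, [0.2, -0.2, 6], 0.5], [0.4, [0.2, -0.2, 11], 0.5], [0.4, [0.2, -0.2, 14], 0.5], [0.4, [0.2, -0.2, 16], 0.5], [0.4, [0.2, -0.2, 16.8], 0.5], [0.4, [0.2, -0.2, 16.8], 0.5], [0.65, [0.2, -0.2, 16.8], 0.5], [0.9, [0.2, -0.2, 16.8], 0.5], [1.0, [0.2, -0.2, 16.8], 0.5], [1.0, [0.2, -0.2, 16.8], 0.5]], "grip_force": 60}}

```text
clock: 5.2
eef_pos: [497.8, 169.6, 13.6]
tcp_rot: [3.141, 0.002, -3.082]
contact_force: [-1.1, -0.8, 7.2]
opening: 0.37
```

```bash
python3 - <<'E'
from h import *
T,s=toolpose(); print(s["clock"],s["eef_pos"],np.degrees(s["tcp_rot"]),s["opening"],s["contact_force"])
c=Cam("wrist"); c.save("d_w")
E
```

```text
5.2 [497.82570066 169.57022458  13.5503545 ] [ 1.79978267e+02  9.63871477e-02 -1.76576745e+02] 0.37036611189387464 [-1.13416201 -0.75847683  7.23111169]
```

View pics/d_w.png

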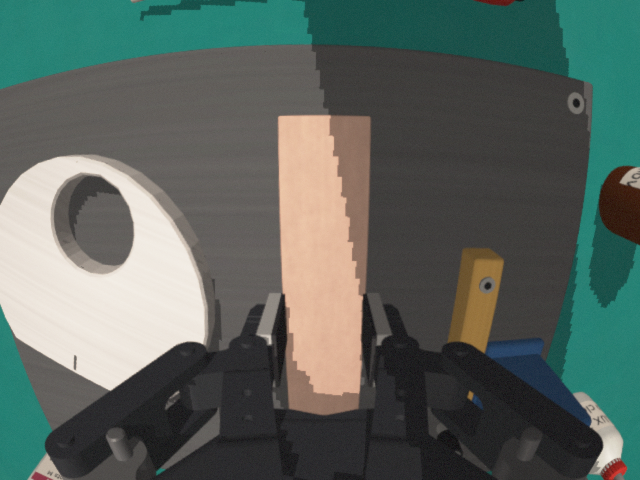

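Emit:
{"api": "drive_tool", "payload": {"moves": [[1.0, [0, 0, -2], 0], [1.0, [0, 0, -5], 0], [1.0, [0, 0, -10], 0], [1.0, [0, 0, -14], 0], [1.0, [0, 0, -14], 0]]}}

```text
clock: 5.88
eef_pos: [499.5, 170.2, 156.8]
tcp_rot: [3.139, 0.008, -3.082]
contact_force: [0.4, 0.3, -4.8]
opening: 0.369
```

```bash
python3 - <<'E'
from h import *
print(rel([447,-318,140]),toolpose()[1]["contact_force"])
E
```

```text
[  8.17050112 -48.41889428   1.50967564] [ 0.41668336  0.33454528 -4.79966837]
```

Emit:
{"api": "drive_tool", "payload": {"moves": [[1.0, [1, -6, 0], 9], [1.0, [2, -12, 0], 18], [1.0, [3, -18, 0], 27], [1.0, [4, -24, 0], 36], [1.0, [5, -30, 0], 45], [1.0, [6, -36, 0], 55], [1.0, [7, -42, 0], 65], [1.0, [8.2, -47, 0], 75], [1.0, [8.2, -48.4, 0], 85], [1.0, [8.2, -48.4, 0], 90], [1.0, [8.2, -48.4, 0], 90], [1.0, [8.2, -48.4, 0], 90]]}}

```text
clock: 7.38
eef_pos: [446.1, -317.2, 154.2]
tcp_rot: [3.135, -0.003, 1.633]
contact_force: [0.9, -0.1, -4.4]
opening: 0.367
```

```bash
python3 - <<'E'
from h import *
T,s=toolpose(); print(s["clock"],s["eef_pos"],np.degrees(s["tcp_rot"]),s["opening"],s["contact_force"])
c=Cam("wrist"); c.save("e_w"); np.savez("e_w.npz",img=c.img,P=c.P)
c=Cam("top"); c.save("e_t",(350,190,510,320),4)
E
```

```text
7.375 [ 446.11511063 -317.24184765  154.15421496] [ 1.79607589e+02 -1.77099284e-01  9.35569325e+01] 0.36749988373581643 [ 0.88113385 -0.09874572 -4.40871848]
```

View pics/e_w.png

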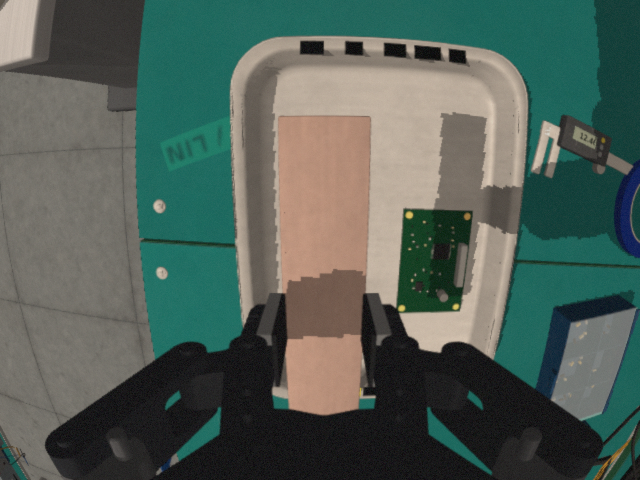

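View pics/e_t.png

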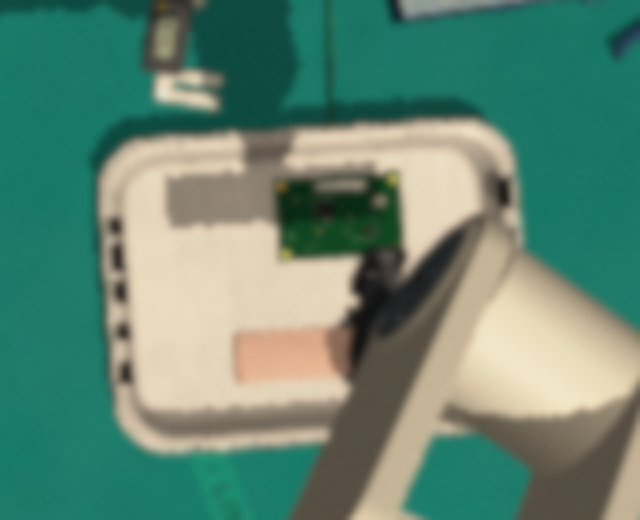

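```bash
python3 - <<'E'
from h import *
c=Old("e_w.npz")
print("floor L",c.at_z([[275,120],[278,80]],3)[:,:2].round(), "floor top/right",c.at_z([[325,72],[487,100]],3)[:,:2].round())
print("rim L",c.at_z([[231,95],[237,250]],28)[:,:2].round(),"rim R",c.at_z([[527,120],[514,300]],28)[:,:2].round(),"rim top",c.at_z([[380,36]],28)[:,:2].round())
print("board",c.at_z([[404,209],[400,313],[472,210]],10)[:,:2].round())
print(rel([441,-318,7]))
E
```

```text
floor L [[ 404. -235.]
 [ 404. -203.]] floor top/right [[ 441. -194.]
 [ 576. -201.]]
rim L [[ 374. -218.]
 [ 381. -335.]] rim R [[ 602. -214.]
 [ 620. -368.]] rim top [[ 478. -168.]]
board [[ 511. -298.]
 [ 519. -391.]
 [ 570. -294.]]
[-0.0621474  -0.66407309 14.76509923]
```

Emit:
{"api": "drive_tool", "payload": {"moves": [[1.0, [0, 0.9, 6], 0], [1.0, [0, 0.9, 10], 0], [1.0, [0, 0.9, 12.5], 0], [1.0, [0, 0.9, 13.8], 0], [1.0, [0, 0.9, 14.4], 0], [1.0, [0, 0.9, 14.7], 0], [1.0, [0, 0.9, 14.7], 0]]}}

```text
clock: 8.35
eef_pos: [457.0, -316.7, 8.4]
tcp_rot: [3.133, -0.002, 1.632]
contact_force: [0.2, 0.0, -5.3]
opening: 0.368
```

```bash
python3 - <<'E'
from h import *
T,s=toolpose(); print(s["clock"],s["eef_pos"],np.degrees(s["tcp_rot"]),s["opening"],s["contact_force"])
c=Cam("wrist"); c.save("f_w")
E
```

```text
8.35 [ 456.96452455 -316.69869477    8.384963  ] [ 1.79519242e+02 -1.05140859e-01  9.35331634e+01] 0.3684550633258628 [ 0.15577907  0.01303302 -5.26570417]
```

View pics/f_w.png

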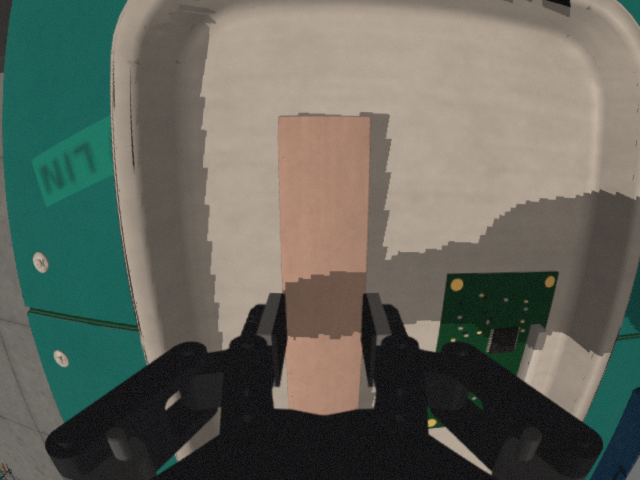

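Emit:
{"api": "drive_tool", "payload": {"moves": [[1.0, [0, 0, 0.1], 0], [1.0, [0, 0, 0.2], 0], [1.0, [0, 0, 0.25], 0], [1.0, [0, 0, 0.25], 0]]}}

```text
clock: 8.9
eef_pos: [457.1, -316.8, 6.1]
tcp_rot: [3.133, -0.002, 1.632]
contact_force: [-0.2, 0.6, -3.3]
opening: 0.371
```

Emit:
{"api": "drive_tool", "payload": {"moves": [[1.0, [0, 0, 0.1], 0], [1.0, [0, 0, 0.1], 0], [0.55, [0, 0, 0.05], 0], [0.5, [0, 0, 0], 0], [0.48, [0, 0, -0.5], 0], [0.48, [0, 0, -3], 0], [0.48, [0, 0, -8], 0], [0.48, [0, 0, -13], 0], [0.48, [0, 0, -13], 0]]}}

```text
clock: 10.02
eef_pos: [458.2, -318.7, 140.2]
tcp_rot: [3.127, 0.003, 1.632]
contact_force: [0.2, 0.2, 0.2]
opening: 0.523
```

```bash
python3 - <<'E'
from h import *
T,s=toolpose(); print(s["clock"],s["eef_pos"],np.degrees(s["tcp_rot"]),s["opening"],s["contact_force"])
c=Cam("wrist"); c.save("g_w")
print(rel([462.2,67.7,100]))
E
```

```text
10.025 [ 458.24617592 -318.70370769  140.24493154] [179.16537821   0.18035907  93.52789948] 0.5229145898268807 [0.22424145 0.19093068 0.18301442]
[38.44874456  2.84513365  3.79966711]
```

View pics/g_w.png

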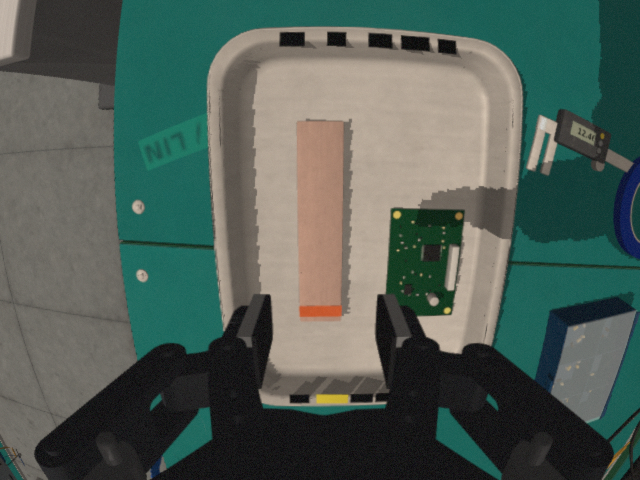

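Emit:
{"api": "drive_tool", "payload": {"moves": [[1.0, [6, 0.5, 0], 0], [1.0, [12, 1, 0], 0], [1.0, [18, 1.4, 0], 0], [1.0, [24, 1.8, 0], 0], [1.0, [30, 2.3, 2], 0], [1.0, [35, 2.6, 4], 0], [1.0, [38.4, 2.8, 6], 0], [1.0, [38.4, 2.8, 7], 0], [1.0, [38.4, 2.8, 7], 0], [1.0, [38.4, 2.8, 7], 0]], "grip_force": 20}}

```text
clock: 11.32
eef_pos: [462.2, 66.2, 68.0]
tcp_rot: [3.13, 0.001, 1.631]
contact_force: [0.2, -0.5, 0.4]
opening: -0.005
```

```bash
python3 - <<'E'
from h import *
T,s=toolpose(); print(s["clock"],s["eef_pos"],np.degrees(s["tcp_rot"]),s["opening"],s["contact_force"],s["qpos"])
c=Cam("wrist"); c.save("h_w"); np.savez("h_w.npz",img=c.img,P=c.P)
E
```

```text
11.325 [462.17706589  66.2479357   68.03373087] [1.79333536e+02 6.37801966e-02 9.34624324e+01] -0.005130443895421675 [ 0.20172997 -0.5249424   0.4081657 ] [ 0.14065499  0.34554573  2.10362263 -0.00324327  0.68092148  0.08272593]
```

View pics/h_w.png

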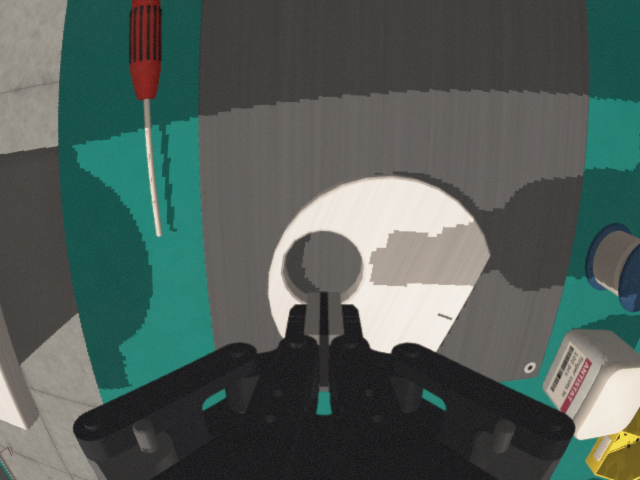

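```bash
python3 - <<'E'
from h import *
c=Old("h_w.npz")
print(c.at_z([[322,268],[281,268],[362,268],[322,230],[322,306]],25).round(1))
a=np.linspace(0,2*np.pi,40)
for ctr in ([462.2,67.7],):
    X=np.c_[ctr[0]+22*np.cos(a),ctr[1]+22*np.sin(a),a*0+25]
    c.save("h_c",(240,170,520,400),2.5,list(c.proj(X))+list(c.proj([[*ctr,25],[462.2,66.2,25],[462.2,66.2,68]])))
E
```

```text
[[461.7  69.3  25. ]
 [439.7  68.   25. ]
 [483.2  70.5  25. ]
 [460.4  90.3  25. ]
 [463.   46.6  25. ]]
```

View pics/h_c.png

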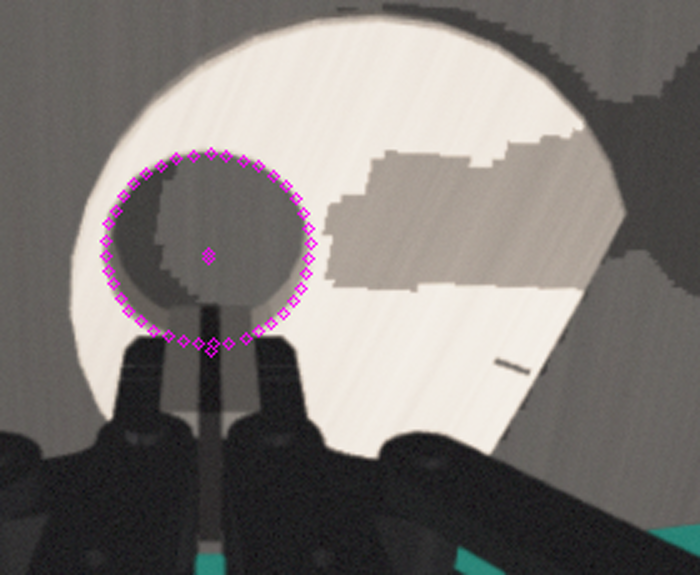

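Emit:
{"api": "drive_tool", "payload": {"moves": [[1.0, [0.25, 0, 3], 0], [1.0, [0.25, 0, 4], 0], [1.0, [0.25, 0, 4.6], 0], [1.0, [0.25, 0, 5], 0], [1.0, [0.25, 0, 5.4], 0], [1.0, [0.25, 0, 5.4], 0]]}}

```text
clock: 12.12
eef_pos: [463.0, 68.7, 14.3]
tcp_rot: [3.129, 0.001, 1.631]
contact_force: [0.4, -0.2, 0.1]
opening: 0.002
```

```bash
python3 - <<'E'
from h import *
T,s=toolpose(); print(s["clock"],s["eef_pos"],np.degrees(s["tcp_rot"]),s["opening"],s["contact_force"],s["qpos"])
c=Cam("wrist"); c.save("i_w"); np.savez("i_w.npz",img=c.img,P=c.P)
E
```

```text
12.125 [462.97166912  68.74887619  14.31314007] [1.79295744e+02 5.93580737e-02 9.34537696e+01] 0.0022494291459999095 [ 0.37812338 -0.24569769  0.0635462 ] [ 0.14573658  0.45099456  2.12332215 -0.00394887  0.55512111  0.08879381]
```

View pics/i_w.png

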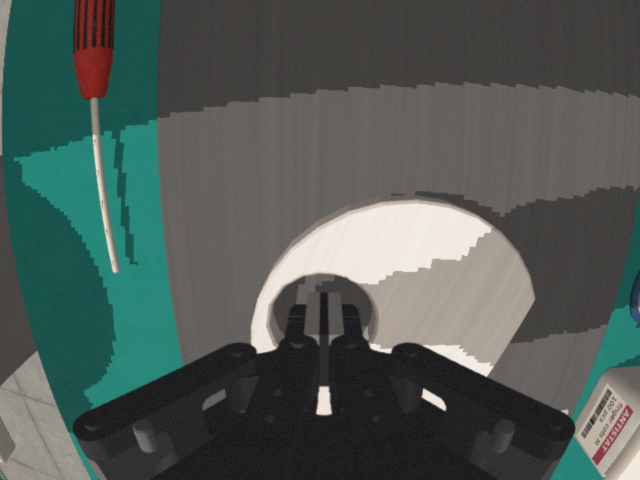

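Emit:
{"api": "drive_tool", "payload": {"moves": [[0.92, [0, 0, 0], 0], [0.85, [0, 0, 0], 0], [0.85, [0, 0, 0], 0], [0.8, [0, 0, 0], 0], [0.8, [0, 0, 0], 0]]}}

```text
clock: 12.8
eef_pos: [462.9, 68.8, 14.4]
tcp_rot: [3.129, 0.001, 1.631]
contact_force: [-1.2, 0.6, -1.2]
opening: 0.197
```

```bash
python3 - <<'E'
from h import *
T,s=toolpose(); print(s["clock"],s["eef_pos"],s["opening"],s["contact_force"],s["wrist_torque"])
c=Cam("wrist"); c.save("j_w"); np.savez("j_w.npz",img=c.img,P=c.P)
E
```

```text
12.8 [462.86910685  68.75060888  14.3862701 ] 0.19720435350661228 [-1.16287705  0.63501615 -1.24450461] [ 0.0463712   0.05648839 -0.02630183]
```

View pics/j_w.png

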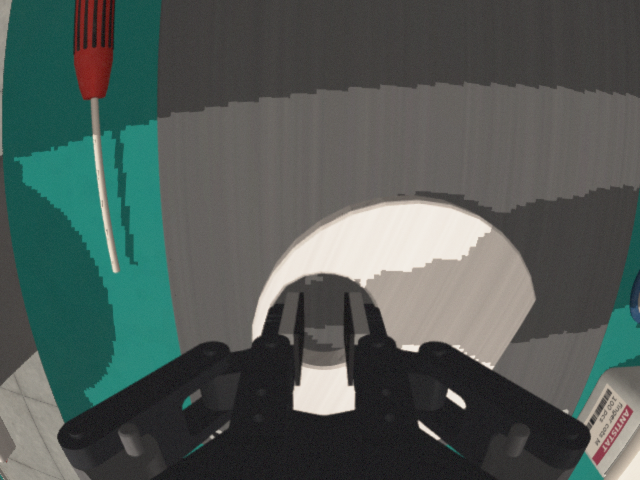

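Emit:
{"api": "drive_tool", "payload": {"moves": [[0.75, [0, 0, 0], 0], [0.7, [0, 0, 0], 0], [0.7, [0, 0, 0], 0]]}}

```text
clock: 13.22
eef_pos: [462.9, 68.8, 14.4]
tcp_rot: [3.129, 0.001, 1.631]
contact_force: [-0.6, -0.4, -1.1]
opening: 0.217
```

Emit:
{"api": "drive_tool", "payload": {"moves": [[0.7, [0.1, 0.1, 0.06], -3], [0.7, [0.3, 0.3, 0.06], -8], [0.7, [0.6, 0.5, 0.06], -13], [0.7, [0.9, 0.8, 0.07], -18], [0.7, [1.2, 1.1, 0.07], -24], [0.7, [1.5, 1.3, 0.07], -30], [0.7, [1.8, 1.6, 0.07], -36], [0.7, [2.1, 1.9, 0.08], -42], [0.7, [2.4, 2.1, 0.08], -47], [0.7, [2.6, 2.3, 0.08], -51], [0.7, [2.8, 2.5, 0.08], -55], [0.7, [2.8, 2.5, 0.08], -55]]}}

```text
clock: 14.72
eef_pos: [486.8, 98.3, 14.2]
tcp_rot: [3.135, 0.011, 2.591]
contact_force: [0.4, -0.6, 5.9]
opening: 0.22
```

```bash
python3 - <<'E'
from h import *
T,s=toolpose(); print(s["clock"],s["eef_pos"],np.degrees(s["tcp_rot"]),s["opening"],s["contact_force"],s["wrist_torque"])
c=Cam("wrist"); c.save("k_w"); np.savez("k_w.npz",img=c.img,P=c.P)
E
```

```text
14.725 [486.80257278  98.29567782  14.24454829] [179.60744592   0.6557983  148.4562083 ] 0.21960853214921042 [ 0.36291911 -0.61593611  5.88073396] [ 0.13310938 -0.05284938  0.05581988]
```

View pics/k_w.png

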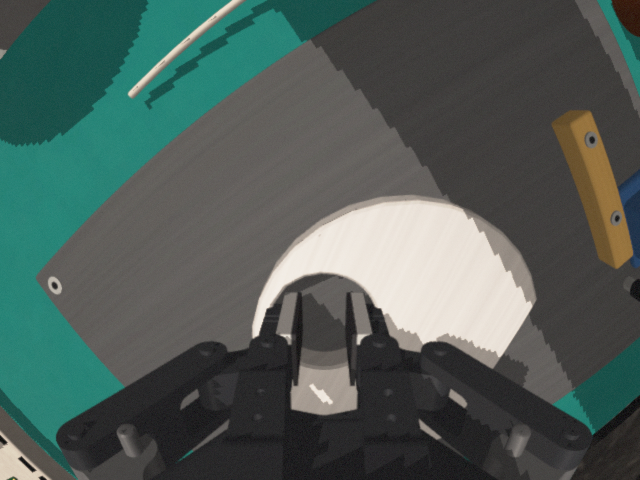

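Emit:
{"api": "drive_tool", "payload": {"moves": [[0.7, [0, 0.2, 0], -3], [0.7, [-0.1, 0.5, 0], -8], [0.7, [-0.1, 0.9, 0], -13], [0.7, [-0.2, 1.3, 0.01], -18], [0.7, [-0.2, 1.7, 0.01], -24], [0.7, [-0.2, 2.1, 0.01], -30], [0.7, [-0.3, 2.5, 0.02], -36], [0.7, [-0.3, 2.9, 0.02], -42], [0.7, [-0.4, 3.2, 0.02], -47], [0.7, [-0.4, 3.5, 0.02], -52], [0.7, [-0.4, 3.7, 0.02], -56], [0.7, [-0.4, 3.7, 0.02], -56]]}}

```text
clock: 16.27
eef_pos: [510.1, 127.9, 14.6]
tcp_rot: [-3.136, 0.013, -2.717]
contact_force: [1.7, -0.1, 4.3]
opening: 0.22
```

```bash
python3 - <<'E'
from h import *
T,s=toolpose(); print(s["clock"],s["eef_pos"],np.degrees(s["tcp_rot"]),s["opening"],s["contact_force"],s["wrist_torque"])
c=Cam("wrist"); c.save("l_w"); np.savez("l_w.npz",img=c.img,P=c.P)
c=Cam("side"); c.save("l_s",(270,250,430,400),4)
E
```

```text
16.275 [510.11149028 127.891838    14.59233741] [-179.67239913    0.75817865 -155.68664399] 0.2197073448444678 [ 1.65913945 -0.14113208  4.27537073] [ 0.13891152 -0.05363931  0.10722847]
```

View pics/l_w.png

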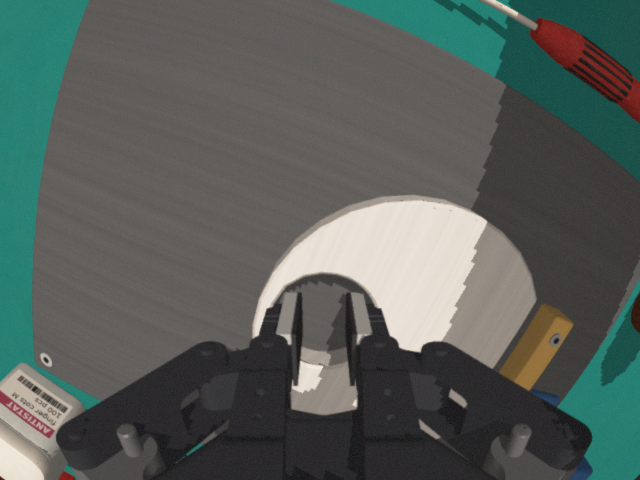

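View pics/l_s.png

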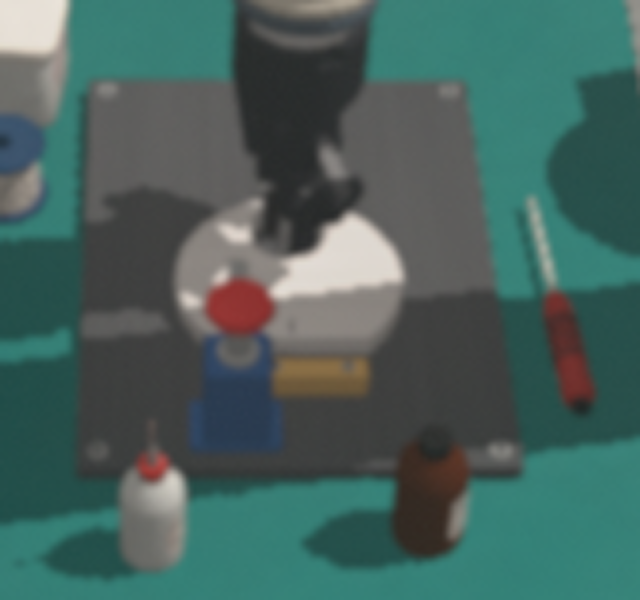

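```bash
python3 - <<'E'
from h import *
c=Old("l_w.npz"); c.save("l_c",(440,270,600,420),5)
E
```

```text
(no output)
```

View pics/l_c.png

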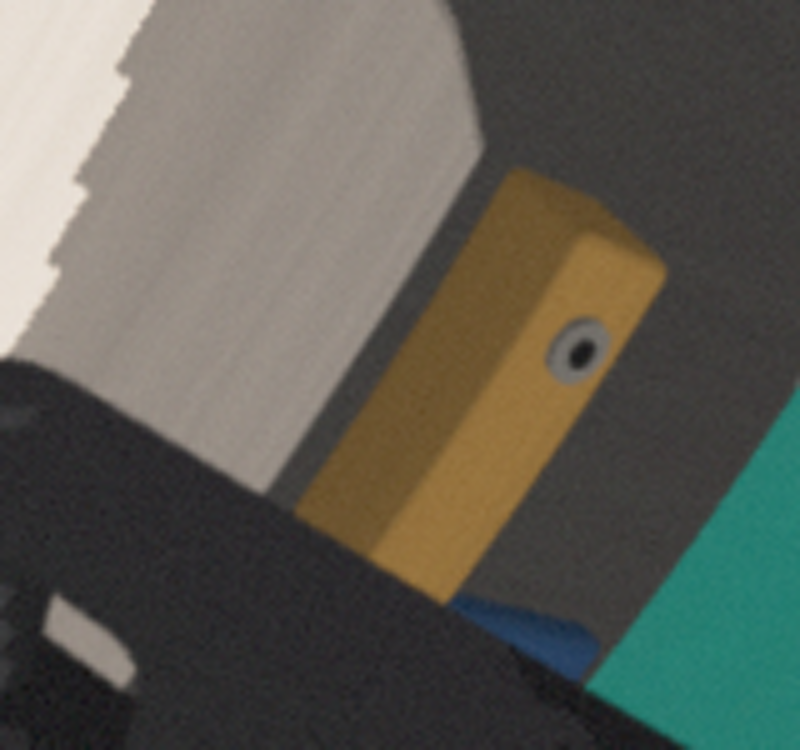

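```bash
python3 - <<'E'
from h import *
c=Old("l_w.npz")
for n,p,z in (("disc",[[536.8,300],[493.2,368.4]],25),("brT",[[557,317],[514.4,380.6]],26),("brB",[[542,303.6],[499.2,372.4]],10)):
    w=c.at_z(p,z)[:,:2]; d=w[1]-w[0]; print(n,w.round(1).tolist(),np.degrees(np.arctan2(d[1],d[0])).round(2))
# side view edges
E
```

```text
disc [[463.9, 211.1], [502.5, 212.4]] 1.96
brT [[466.6, 227.4], [504.6, 228.6]] 1.69
brB [[467.0, 228.5], [510.6, 231.0]] 3.22
```

Emit:
{"api": "drive_tool", "payload": {"moves": [[0.7, [-0.1, 0.3, 0], 0], [0.7, [-0.2, 0.6, 0], 0], [0.7, [-0.3, 0.9, 0], 0], [0.7, [-0.35, 1.2, 0], 0], [0.7, [-0.4, 1.36, 0], 0], [0.7, [-0.4, 1.36, 0], 0]]}}

```text
clock: 17.12
eef_pos: [508.0, 142.0, 14.6]
tcp_rot: [-3.136, 0.013, -2.719]
contact_force: [0.5, -2.4, 4.9]
opening: 0.216
```

```bash
python3 - <<'E'
from h import *
T,s=toolpose(); print(s["clock"],s["eef_pos"],np.degrees(s["tcp_rot"]),s["opening"],s["contact_force"],s["wrist_torque"])
c=Cam("wrist"); c.save("m_c",(440,270,600,420),5); np.savez("m_w.npz",img=c.img,P=c.P)
E
```

```text
17.125 [507.95950242 142.01442278  14.57284401] [-179.67513229    0.74845496 -155.76982704] 0.2164272500276439 [ 0.48069804 -2.41410225  4.86707526] [-0.19195983  0.01026214 -0.00714634]
```

View pics/m_c.png

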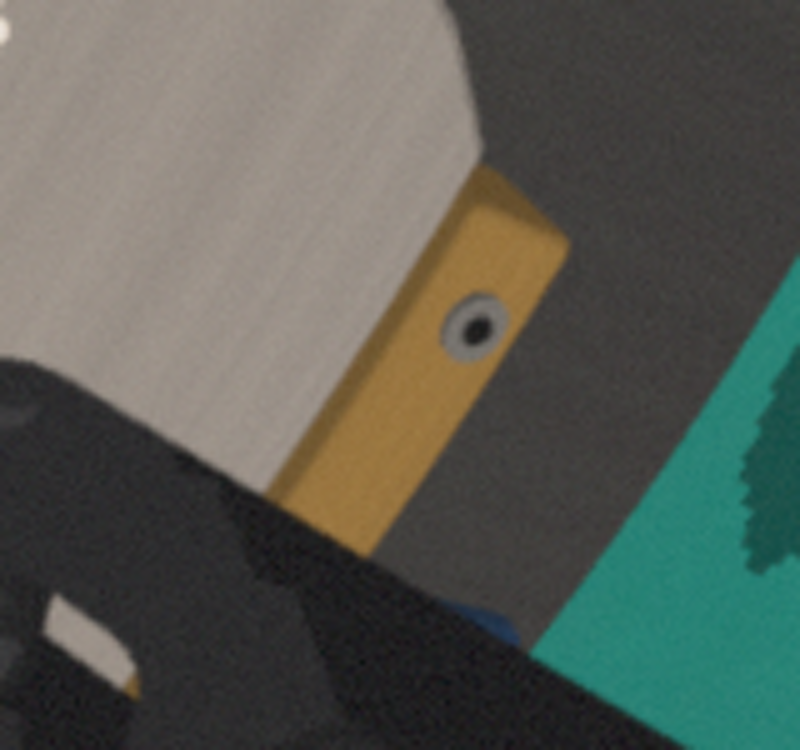

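```bash
python3 - <<'E'
from h import *
c=Old("m_w.npz")
g=c.img[300:370,490:545]
o=np.array([440,270])
for n,p,z in (("disc",[[482,150],[266,490]],25),("brT",[[474,205],[286,498]],26),("brBack",[[568,245],[370,552]],26)):
    w=c.at_z(np.array(p)/5+o,z)[:,:2]; d=w[1]-w[0]; print(n,w.round(1).tolist(),np.degrees(np.arctan2(d[1],d[0])).round(2))
im=cv2.resize(c.img[290:380,480:560,::-1],None,fx=8,fy=8,interpolation=cv2.INTER_CUBIC)[:600]
im=cv2.convertScaleAbs(im,alpha=1.4); cv2.imwrite("pics/m_d.png",im)
E
```

```text
disc [[461.9, 225.0], [500.2, 226.3]] 1.96
brT [[466.6, 227.0], [499.9, 228.2]] 2.21
brBack [[466.1, 240.4], [502.5, 242.3]] 3.12
```

View pics/m_d.png

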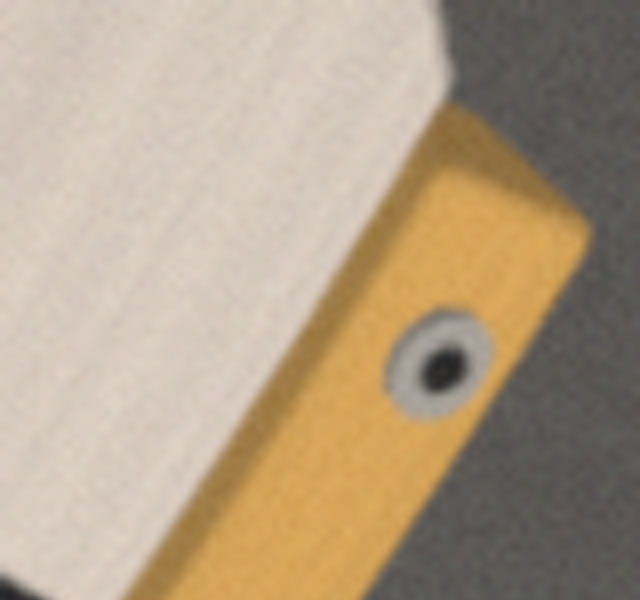

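Emit:
{"api": "drive_tool", "payload": {"moves": [[0.7, [-0.04, 0.1, 0], 0], [0.7, [-0.08, 0.18, 0], 0], [0.7, [-0.1, 0.25, 0], 0], [0.7, [-0.1, 0.25, 0], 0], [0.7, [-0.1, 0.25, 0], 0]]}}

```text
clock: 17.8
eef_pos: [507.8, 143.8, 14.6]
tcp_rot: [-3.135, 0.012, -2.719]
contact_force: [2.2, -9.8, 6.7]
opening: 0.22
```

Emit:
{"api": "drive_tool", "payload": {"moves": [[0.7, [-0.06, 0.15, 0], 0], [0.7, [-0.12, 0.25, 0], 0], [0.7, [-0.12, 0.25, 0], 0]]}}

```text
clock: 18.18
eef_pos: [508.1, 144.2, 14.6]
tcp_rot: [-3.132, 0.011, -2.718]
contact_force: [4.3, -21.3, 6.7]
opening: 0.218
```

```bash
python3 - <<'E'
from h import *
T,s=toolpose(); print(s["clock"],s["eef_pos"],np.degrees(s["tcp_rot"]),s["opening"],s["contact_force"],s["wrist_torque"])
c=Cam("wrist"); np.savez("n_w.npz",img=c.img,P=c.P)
im=cv2.resize(c.img[290:380,480:560,::-1],None,fx=8,fy=8,interpolation=cv2.INTER_CUBIC)[:600]
im=cv2.convertScaleAbs(im,alpha=1.4); cv2.imwrite("pics/n_d.png",im)
E
```

```text
18.175 [508.10507108 144.21593344  14.64831552] [-179.44175297    0.63594029 -155.71472809] 0.21780117091910395 [  4.26003721 -21.32697055   6.67280643] [-3.34352157 -0.66707161  0.09514876]
```

View pics/n_d.png

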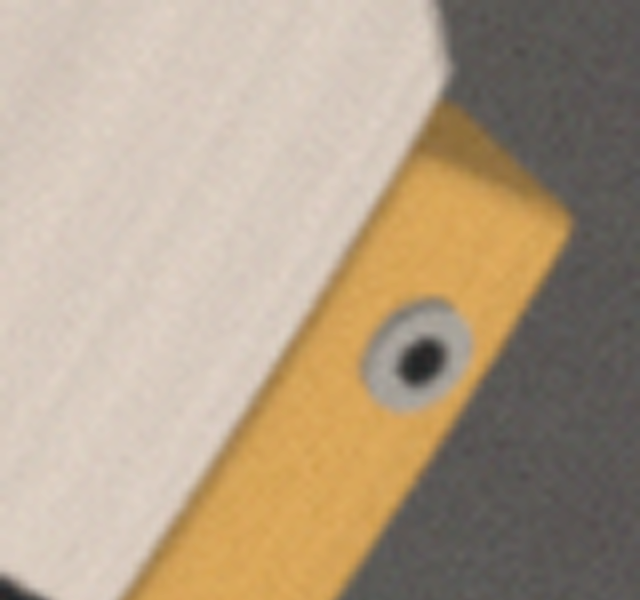

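```bash
python3 - <<'E'
from h import *
c=Old("n_w.npz"); o=np.array([480,290])
a=c.at_z(np.array([[452,68],[125,598]])/8+o,25)[:,:2]; b=c.at_z(np.array([[418,150],[130,598],[572,220],[340,598]])/8+o,26)[:,:2]
print(a.round(1),b.round(1), np.linalg.norm(a[0]-b[0]))
for q in (a,b[:2],b[2:]): d=q[1]-q[0]; print(np.degrees(np.arctan2(d[1],d[0])))
T,_=toolpose(); y=np.array([-.0436,.999]); 
print("disc centre if hole at tcp",T[:2,3]+37*y, "bar mid",b[0]+39*np.array([.999,.0436]))
E
```

```text
[[461.3 226.5]
 [498.1 228.3]] [[466.1 226.8]
 [497.6 227.8]
 [465.9 240.4]
 [493.  242.4]] 4.8271546858346515
2.797561374284499
1.8255977326712962
4.074691597347119
disc centre if hole at tcp [506.52310268 181.18789718] bar mid [505.0984404  228.50100525]
```

Emit:
{"api": "drive_tool", "payload": {"moves": [[0.7, [-0.02, 0.04, 0], 0], [0.7, [-0.02, 0.04, 0], 0], [0.8, [-0.02, 0.04, 0], 0], [0.9, [-0.02, 0.04, 0], 0], [1.0, [-0.02, 0.04, 0], 0], [1.0, [-0.02, 0.04, 0], 0]]}}

```text
clock: 18.98
eef_pos: [507.8, 144.9, 14.4]
tcp_rot: [-3.132, 0.011, -2.718]
contact_force: [0.2, 0.0, -0.6]
opening: 0.001
```

```bash
python3 - <<'E'
from h import *
T,s=toolpose(); print(s["clock"],s["eef_pos"],np.degrees(s["tcp_rot"]),s["opening"],s["contact_force"],s["wrist_torque"])
c=Cam("wrist"); np.savez("o_w.npz",img=c.img,P=c.P); c.save("o_w")
im=cv2.resize(c.img[290:380,480:560,::-1],None,fx=8,fy=8,interpolation=cv2.INTER_CUBIC)[:600]
im=cv2.convertScaleAbs(im,alpha=1.4); cv2.imwrite("pics/o_d.png",im)
E
```

```text
18.975 [507.82149752 144.85476443  14.42979909] [-179.4584058     0.611544   -155.71989361] 0.0013364310680379961 [ 0.22642457  0.04668619 -0.58672123] [0.01225275 0.017802   0.032788  ]
```

View pics/o_w.png

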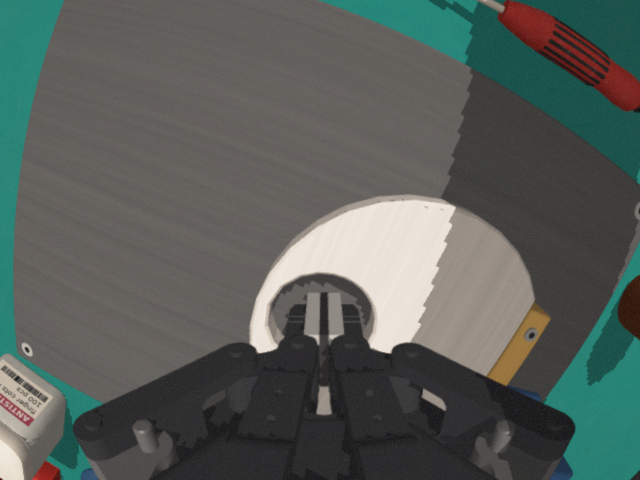

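View pics/o_d.png

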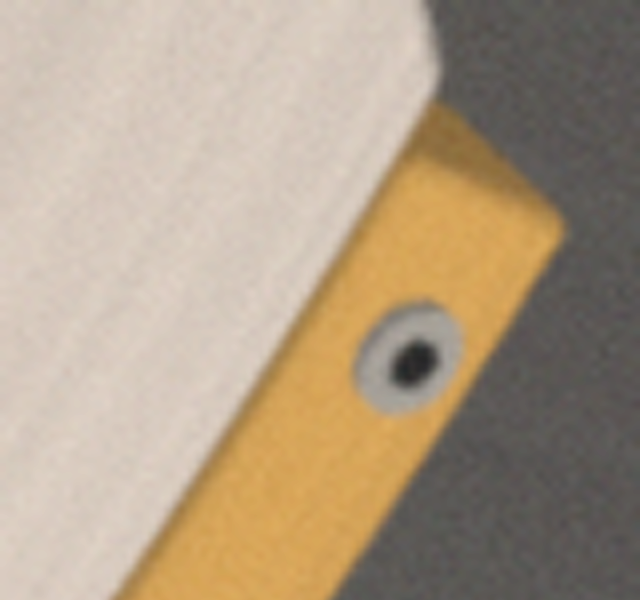

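Emit:
{"api": "drive_tool", "payload": {"moves": [[1.0, [0, 0, -1], 0], [1.0, [0, 0, -2.5], 0], [1.0, [0, 0, -6], 0], [1.0, [0, 0, -11], 0], [1.0, [0, 0, -16], 0], [1.0, [0, 0, -18], 0], [1.0, [0, 0, -18], 0]]}}

```text
clock: 19.9
eef_pos: [506.5, 146.0, 197.1]
tcp_rot: [-3.131, 0.016, -2.718]
contact_force: [-0.1, 0.4, -0.0]
opening: -0.001
```

```bash
python3 - <<'E'
from h import *
T,s=toolpose(); print(s["clock"],s["eef_pos"],np.degrees(s["tcp_rot"]),s["opening"],s["contact_force"],s["wrist_torque"])
c=Cam("wrist"); np.savez("p_w.npz",img=c.img,P=c.P); c.save("p_w")
c=Cam("top"); c.save("p_t",(190,200,350,320),4)
E
```

```text
19.9 [506.51973047 145.95375494 197.10159986] [-179.41939757    0.8881826  -155.71491728] -0.0010447719711215455 [-0.11210676  0.43265447 -0.04699187] [0.05989357 0.01562103 0.05275403]
```

View pics/p_w.png

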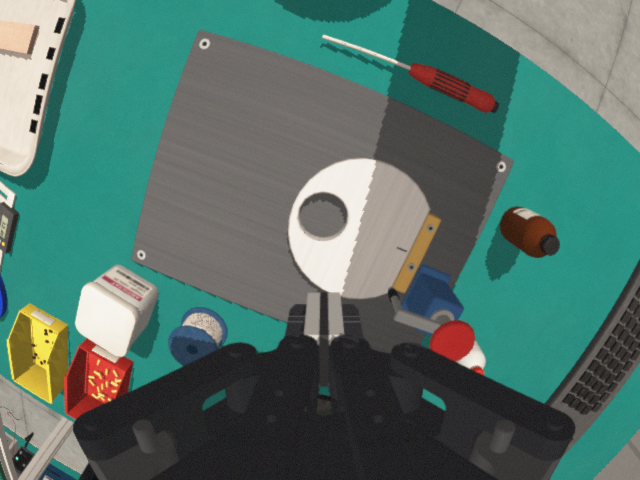

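```bash
python3 - <<'E'
from h import *
c=Old("p_w.npz")
im=cv2.resize(c.img[200:310,370:480,::-1],None,fx=5.4,fy=5.4,interpolation=cv2.INTER_CUBIC); cv2.imwrite("pics/p_d.png",im)
I=c.img.astype(int); m=((I[...,0]>150)&(I[...,1]<70)&(I[...,2]<70)).astype(np.uint8); m[:300]=0; m[380:]=0; m[:,:425]=0; m[:,485:]=0
ys,xs=np.nonzero(m); print(xs.min(),xs.max(),ys.min(),ys.max()); w=c.at_z(np.c_[xs,ys],110)[:,:2]; print(cv2.minEnclosingCircle(w.astype(np.float32)))
O=np.array([505.3,228.5])-105*np.array([-.0436,.999]); print("expected",O+34*np.array([.999,.0436])+143*np.array([-.0436,.999]))
E
```

```text
431 483 324 374
((542.35888671875, 279.3055725097656), 32.35371780395508)
expected [537.6092 267.9444]
```

View pics/p_d.png

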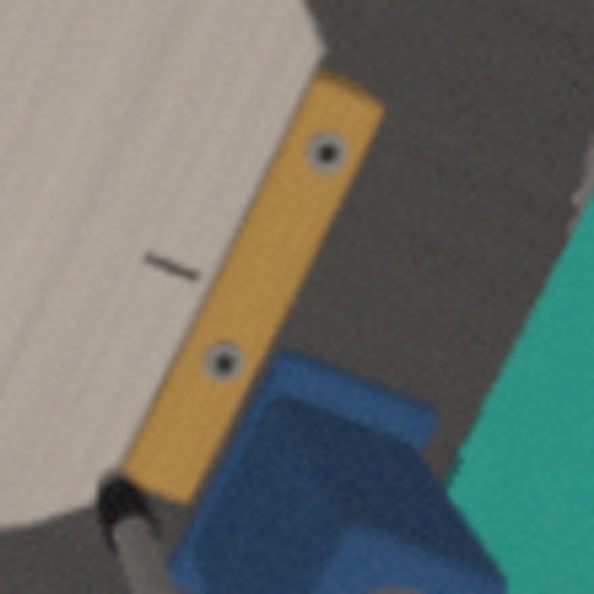

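View pics/p_t.png

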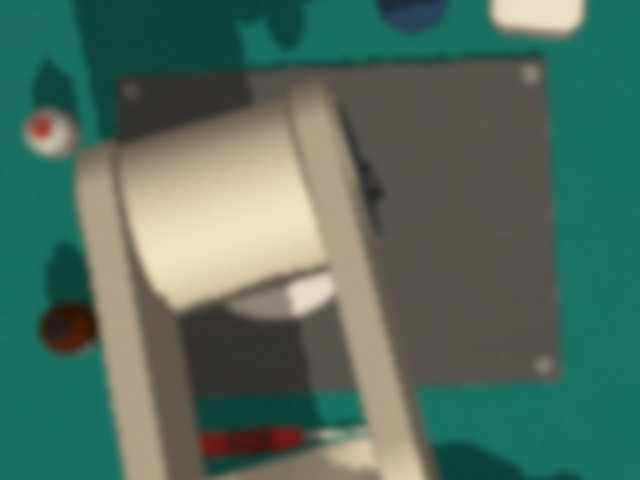

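```bash
python3 - <<'E'
from h import *
c=Old("p_w.npz"); o=np.array([370,200])
def W(p,z): return c.at_z((np.array(p)+.5)/5.4-.5+o,z)[:,:2]
b=W([[320,70],[125,465],[383,108],[190,500]],26); d=W([[325,47],[148,258],[198,275]],25)
print(b.round(1),d.round(1))
u=(b[1]-b[0]); L=np.linalg.norm(u); u/=L; print(L,np.degrees(np.arctan2(u[1],u[0])))
print("along bar from mid: corner",(d[0]-b[:2].mean(0))@u,"tick",[(x-b[:2].mean(0))@u for x in d[1:]])
t=d[2]-d[1]; print("tick ang",np.degrees(np.arctan2(t[1],t[0])))
# fit disc circle and hole
g=c.img.min(2)
print("hole",c.at_z([[323,215.5]],25))
E
```

```text
[[465.  227.1]
 [540.8 230. ]
 [466.  240.2]
 [542.  243.8]] [[461.3 226.4]
 [506.  216.1]
 [505.1 225.3]]
75.82370513050402 2.1521654671473383
along bar from mid: corner -41.626926088152025 tick [np.float64(2.6789322192104357), np.float64(2.1290366547607498)]
tick ang 95.54302891951463
hole [[507.04918026 143.39577051  25.        ]]
```

```bash
python3 - <<'E'
from h import *
c=Old("p_w.npz"); o=np.array([370,200])
def W(p,z): return c.at_z((np.array(p)+.5)/5.4-.5+o,z)[:,:2]
s=W([[327,152],[223,362]],26); d=W([[325,47],[148,258],[198,275]],25)
u=np.array([.9991,.0428]); print(s, (s-d[2])@u, (d[0]-s.mean(0))@u)
# earlier images: bar ends and screws from c_w (unoccluded) 
c=Old("c_w.npz"); s=c.at_z(np.array([[127,138],[111,323]])/4+[370,170],26)[:,:2]
b=c.at_z(np.array([[86,80],[62,430],[158,92],[131,436]])/4+[370,170],26)[:,:2]
print(s,s.mean(0)@u,b@u,b[:2].mean(0),b.mean(0)@u)
# tower: own x 34+-18
c=Old("p_w.npz"); im=c.img
# plate corners screws
print(c.at_z([[204,43],[501,166],[141,255]],10)[:,:2])
E
```

```text
[[476.72709998 234.95452072]
 [516.88307108 236.50865321]] [-27.95570509  12.2306425 ] -35.879240380819866
[[477.18681625 235.23988692]
 [517.33086873 236.83713779]] 506.9137578605603 [475.11451558 551.79021428 476.895657   552.9804538 ] [504.1786506  227.27745588] 514.195210163973
[[406.80966183 -19.44409088]
 [394.36177167 277.58231051]
 [624.18117283  -9.8371778 ]]
```

```bash
python3 - <<'E'
from h import *
print(rel([540,205,126]))
E
```

```text
[-5.5618338   4.05397344  6.85640023]
```

Emit:
{"api": "drive_tool", "payload": {"moves": [[1.0, [-3, 2, 3.5], 0], [1.0, [-5.6, 4, 6.8], 0], [1.0, [-5.6, 4, 6.8], 0], [1.0, [-5.6, 4, 6.8], 0]]}}

```text
clock: 20.5
eef_pos: [539.6, 204.1, 125.7]
tcp_rot: [-3.132, 0.008, -2.717]
contact_force: [-0.7, -1.0, -0.5]
opening: -0.001
```

```bash
python3 - <<'E'
from h import *
T,s=toolpose(); print(s["clock"],s["eef_pos"],np.degrees(s["tcp_rot"]),s["contact_force"])
c=Cam("wrist"); np.savez("q_w.npz",img=c.img,P=c.P); c.save("q_w")
for t,z in {"bar_face":18,"disc":10,"disc_flat":18,"disc_hole":25,"plunger_top":110}.items():
    o=r.spot_point(t,"wrist")
    print(t,[(np.round(x["at"],1),round(x["score"],2),np.round(c.at_z(x["at"],z)[0][:2],1)) for x in o[:2]])
E
```

```text
20.5 [539.59120029 204.13731074 125.66218078] [-179.45445179    0.47071268 -155.69634305] [-0.68024103 -0.97392125 -0.53348311]
bar_face [(array([379.2, 209.5]), 0.9, array([504.7, 229.1]))]
disc []
disc_flat [(array([379. , 209.5]), 0.56, array([504.8, 229. ]))]
disc_hole []
plunger_top [(array([441.3, 337.3]), 0.78, array([537.2, 269. ])), (array([380.1, 210.1]), 0.41, array([492.1, 209.3]))]
```

View pics/q_w.png

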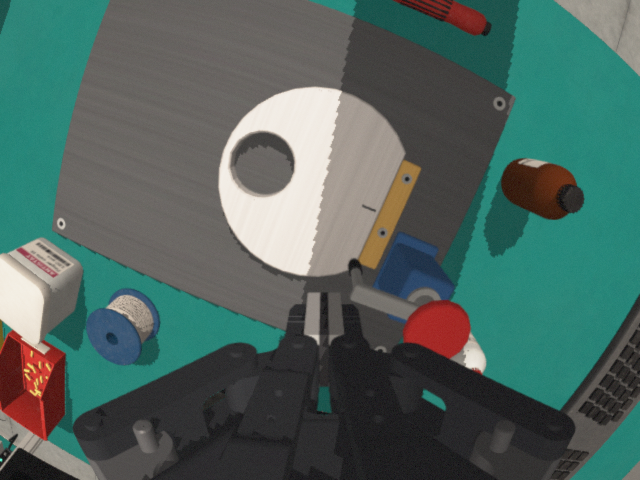

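```bash
python3 - <<'E'
from h import *
print(rel([537.4,268.5,118]),rel([537.4,268.5,97]))
E
```

```text
[-2.32201408  5.9985801   0.90767492] [-2.29695508  6.01870853  3.00742893]
```

Emit:
{"api": "drive_tool", "payload": {"moves": [[1.0, [-1.2, 3, 0], 0], [1.0, [-2.3, 6, 0], 0], [1.0, [-2.3, 6, 0.3], 0], [1.0, [-2.3, 6, 0.9], 0], [1.0, [-2.3, 6, 1.4], 0], [1.0, [-2.3, 6, 1.9], 0], [1.0, [-2.3, 6, 2.4], 0], [1.0, [-2.3, 6, 2.8], 0], [1.0, [-2.3, 6, 2.8], 0], [1.0, [-2.3, 6, 2.8], 0]]}}

```text
clock: 22.05
eef_pos: [537.5, 268.2, 99.3]
tcp_rot: [-3.132, 0.012, -2.718]
contact_force: [-2.1, -3.4, 4.7]
opening: 0.001
```

Emit:
{"api": "drive_tool", "payload": {"moves": [[1.0, [0, 0, 0.2], 0], [1.0, [0, 0, 0.4], 0], [1.0, [0, 0, 0.5], 0], [1.0, [0, 0, 0.5], 0]]}}

```text
clock: 22.55
eef_pos: [537.7, 268.2, 95.5]
tcp_rot: [-3.132, 0.012, -2.718]
contact_force: [-5.3, -3.9, 14.5]
opening: 0.001
```

Emit:
{"api": "drive_tool", "payload": {"moves": [[1.0, [0, 0, 0.15], 0], [1.0, [0, 0, 0.2], 0], [1.0, [0, 0, 0.2], 0]]}}

```text
clock: 22.92
eef_pos: [537.7, 268.3, 95.4]
tcp_rot: [-3.132, 0.012, -2.718]
contact_force: [-7.5, -5.5, 21.7]
opening: -0.005
```

```bash
python3 - <<'E'
from h import *
T,s=toolpose(); print(s["clock"],s["eef_pos"],s["contact_force"])
c=Cam("wrist"); c.save("r_w"); c=Cam("side"); c.save("r_s",(270,250,430,400),4)
E
```

```text
22.925 [537.73977061 268.26186437  95.38490051] [-7.46691071 -5.53914163 21.72202941]
```

View pics/r_w.png

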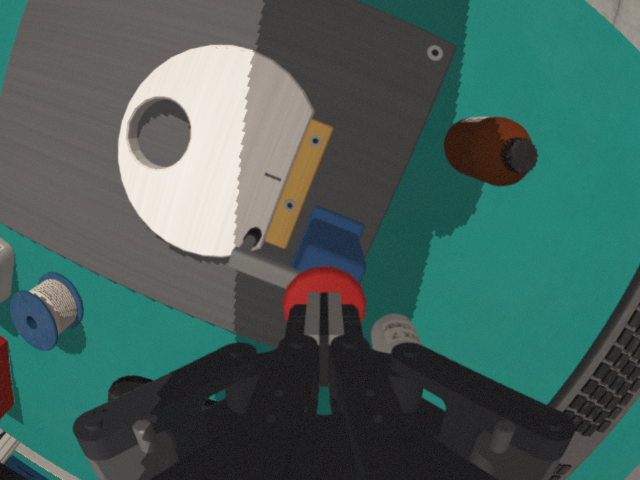

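View pics/r_s.png

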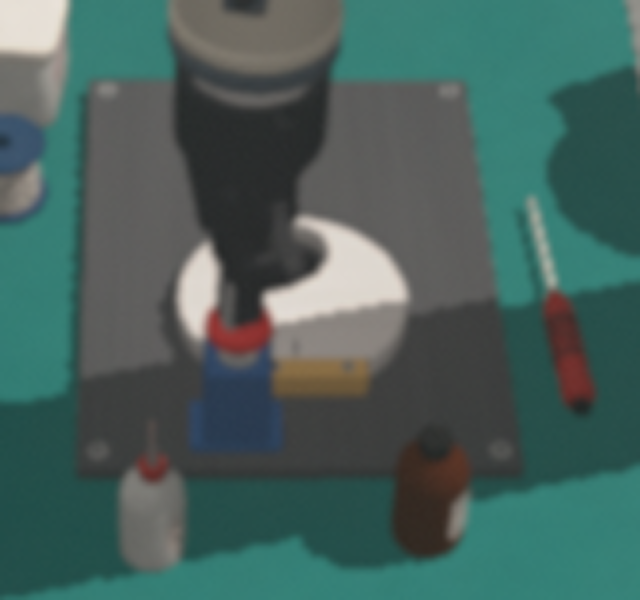

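On the stop (force up 7 N, no motion). Raise and withdraw.

Emit:
{"api": "drive_tool", "payload": {"moves": [[1.0, [0, 0, -0.5], 0], [1.0, [0, 0, -1.2], 0], [1.0, [0, 0, -2], 0], [1.0, [0, 0, -4], 0], [1.0, [0, 0, -8], 0], [1.0, [2, -4, -10], 0], [1.0, [4, -8, -10], 0], [1.0, [4, -8, -10], 0], [1.0, [4, -8, -10], 0]]}}

```text
clock: 24.15
eef_pos: [532.8, 179.6, 195.8]
tcp_rot: [-3.132, 0.013, -2.719]
contact_force: [-0.8, 0.4, -0.0]
opening: 0.001
```

```bash
python3 - <<'E'
from h import *
T,s=toolpose(); print(s["clock"],s["eef_pos"],s["contact_force"])
c=Cam("wrist"); c.save("s_w")
for t,z in {"bar_face":18,"disc_flat":18,"plunger_top":110}.items():
    o=r.spot_point(t,"wrist")
    print(t,[(np.round(x["at"],1),round(x["score"],2),np.round(c.at_z(x["at"],z)[0][:2],1)) for x in o[:2]])
c=Cam("side"); c.save("s_s",(250,160,450,400),2.5)
c=Cam("top"); c.save("s_t",(190,180,510,320),2.5)
E
```

```text
24.15 [532.84060229 179.6256718  195.79985453] [-0.75055317  0.43073668 -0.01791433]
bar_face [(array([389.8, 209.3]), 0.75, array([504.3, 229.1]))]
disc_flat [(array([390.4, 210.3]), 0.68, array([504.9, 230. ])), (array([389.8,  31.6]), 0.4, array([361.9, 162.2]))]
plunger_top [(array([438. , 304.8]), 0.62, array([538.4, 269.8]))]
```

View pics/s_w.png

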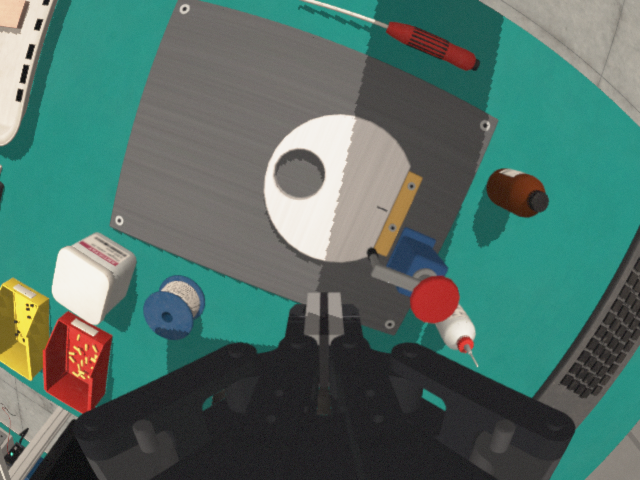

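View pics/s_s.png

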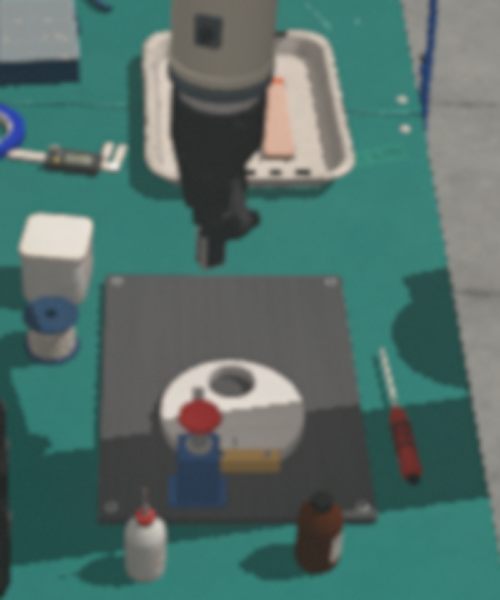

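View pics/s_t.png

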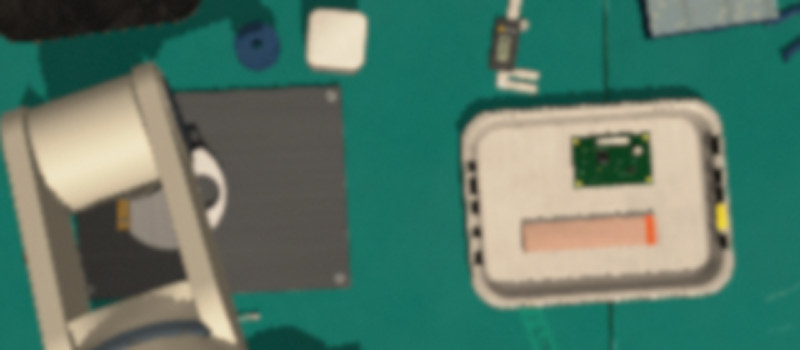

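```bash
python3 - <<'E'
from rig import r
print(r.sign_off())
E
```

```text
the job is handed in; nothing more can be done
None
```

The whole job is done, in the order asked, and handed in at about 24 s.

- **Copper bar:** it lies flat in the empty half of the tray. The circuit board shows no movement in the top view before and after.
- **Disc:** I spread the fingertips inside its finger hole, turned it about 111° and slid it on the plate until it met the brass bar. Before I let go, the push against the bar reached about 21 N.
    - **Flush:** no open gap shows along the straight edge.
    - **Centring:** most checks put it within about 0.5 mm of centre. One reading from the bar's ends gave about 1.2 mm, but the pin probably hid one end in that picture.
- **Plunger:** it went down to its stop. The force rose from 14 to 22 N while the tip moved only 0.1 mm more, at 95.4 mm where 96 mm was expected. In the last pictures the head is back up.
- **Last pictures:** the disc was still seated, the things round the plate were in place, and the arm was clear with no contact force.

One weak point is lifting. I had no direct measurement of the disc's height. The upward pull on it when the fingers first spread was about 1 N, against its weight of about 3.4 N. During the slide I pressed down lightly, at 4 to 7 N.

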